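Change the chocolate mould on the mould shaker

ROBOT

A 7-joint arm with a two-finger parallel gripper is mounted at the origin on a cart in front of the work surface, level with it; the furniture and walls round the work are solid. World frame = base frame: x ahead of the robot, y to its left, z up, the work surface at z = 0. Lengths are in m, angles in rad, forces in N, time in s.
With the tool pointing down it reaches from about 0.4 to 0.875 m from the base axis. Payload 19.3 kg.
Tool frame: the origin (TCP) lies at the very end of the fingers, on their centre line; the grasp point (between the pads) lies 19 mm behind it; z points along the fingers, y is the line along which they close (so a half turn about z gives the same grasp; the last joint's range is limited). The gripper opens to 85 mm and grips with 20 to 120 N. Pads are 22 mm wide; open, the fingers measure 114 mm over their backs; the gripper's body (76 mm by 85 mm) begins 54 mm behind the grasp point. The pads swing forward as they close: fully open they stand 13 mm farther back than shut.
Start: joints at [1.278, 0.521, -0.036, 1.599, 0.021, 1.021, -0.113], TCP at [0.138, -0.61, 0.231] pointing down, gripper open.
Joint ranges: [-2.91, 2.91], [-0.3, 2.13], [-1.5, 1.42], [0.17, 2.43], [-1.26, 4.41], [0.16, 1.93], [-2.52, 2.52]. Speed limits (rad/s): [1.89, 1.89, 2.39, 2.39, 3.01, 3.01, 3.01].

INTERFACE

Orientations are given as [roll, pitch, yaw] about the fixed x, y, z axes, in that order (R = Rz(yaw) Ry(pitch) Rx(roll)).
In Python, from workcell import bot gives the robot as it stands.
- The arm moves only by the shell command python3 -m crank 'ROWS' [FORCE]. ROWS is a JSON object of lists of equal length, an entry for each row: "travel": the shift along the world's x, y, z in cm, a list of three; "turn": the turn, a rotation vector about the world's x, y, z in degrees, a list of three; "gripper": the closure, from 0 (fully open) to 1 (shut). A call has exactly 5 rows; each row is the pose to reach, as a shift and turn from the pose commanded when the call began; what a row does not reach only later rows make up. A row lasts 1/10 s, in which the tool goes at most 50 mm and 8.59 degrees, less where a joint would pass 70% of its speed; a pose out of reach is approached as far as the arm can. A call with a gripper value outside its range is refused whole. The fingers move at their own pace and stop on an object; FORCE is the grip in N (left out, the last holds). Time passes only in rows, so rows that repeat a pose let the fingers close, or fill a call up. It gives the time, the measured TCP pose, the force, the opening and the grip force at its end, in the units of the state.
- bot.observe(): the state, without advancing time (a new reading comes with each control period).
- bot.grab_frame(name): name is "side" or "top" or "wrist"; returns a dict with "pixels" (384x512x3 uint8, red, green, blue), "fx", "fy", "cx", "cy" (pixels), "dist" ([k1, k2, p1, p2, k3] as OpenCV has them; the pictures are not rectified), "extrinsics" (4x4, takes a point from world to camera coordinates). Camera axes: x right, y down, z forward; pixel columns grow to the right and rows downward; lengths in m; the calibration is good to about 2 mm. A picture is of the moment at which its call begins. There is no depth.
- bot.job_done(): hands the job in; it is judged then, once.
The state is a dict: "clock": time; "qpos": joint angles; "qd": joint speeds; "joint_efforts": joint torques, N m; "position": TCP position; "tool_rot": TCP orientation; "force": force on the tool from outside, world axes, zero at the start; "moment": the same for the moment, N m; "grip_width": finger opening in m; "finger_force": force on a finger pad.
Only numpy, scipy, OpenCV 4.12 (cv2) and the standard library are available. Lean on these libraries where they do the work, as an engineer would, in place of code of your own. Each camera call takes 0.05 s, during which the arm holds its last target. There are 200 camera calls.

TASK

The mould with the finished chocolates is still sitting in the mould shaker: lift it out and lay it flat on the marble slab, near the middle and beside the little pumpkin, which stays. Seat the empty mould in its place, fully down, flat and square in the shaker's pocket, its cut corner at the orange key. Set both moulds down gently and do not shove or knock over the things standing around.

Things in the scene. Friction and masses are not known exactly. Their poses are not given: they have to be found in the camera images.
- filled_mould: The full mould (brown chocolates in its cavities; they do not move): blue plastic bar mould, 150 (its y) x 60 (its x) x 30 mm high, 0.18 to 0.35 kg, solid with upright sides, eight square cavities in its top; corner at +x, +y cut off at 45 degrees (22 mm legs). Origin: centre of underside. Pinch it across its 60 mm width at mid-length. It starts seated in the shaker's pocket.
- empty_mould: The empty mould: blue plastic bar mould, 150 (its y) x 60 (its x) x 30 mm high, 0.18 to 0.35 kg, solid with upright sides, eight square cavities in its top; corner at +x, +y cut off at 45 degrees (22 mm legs). Origin: centre of underside. Pinch it across its 60 mm width at mid-length. It starts on the bench, to the left or right of the shaker, turned anywhere from -0.2 to 1.3 rad.
- empty_mould_cut (a point): On the underside of the empty mould, middle of its cut corner face: at (19, 64, 0) mm in the mould's frame.
- shaker_base: Mould shaker, a white housing fixed to the bench, 116 (x) x 200 (y) x 40 mm high, with the pocket on its flat top; a black knob on its front (-x) face. Tall fixed things stand close behind the work: coffee maker (its carafe handle reaches forward to about x = 0.50 m, y = 0.04 m) and kettle (about x = 0.50 m, y = -0.37 m); carry across in front of them. Origin: centre of its underside.
- pocket (a point): Centre of the pocket floor, 40 mm above the shaker's underside, axes as the shaker's. Pocket 64 (x) x 154 (y) mm: 2 mm play on each side. Aluminium fence 14 mm high, 10 mm thick, upper inner edges bevelled (5 mm high, 3.5 wide); its long sides are open over the middle 70 mm, down to the floor, for fingers. A seated mould has its origin here, the same yaw, and stands 16 mm above the fence.
- pocket_key (a point): Where the middle of a seated mould's cut corner lies: on the pocket floor at (19, 64, 0) mm from pocket, 4 mm from the orange key (12 mm high) that fills the pocket's +x, +y corner. The other way round a mould cannot go down.
- marble_slab: Marble cooling slab fixed to the bench, 120 (x) x 200 (y) x 15 mm thick, on the other side of the shaker from the empty mould. Origin: centre of its underside; its top is at z = 15 mm. A mould with its centre at about (-28, -5) mm in the slab's frame and its length along the slab's y clears the pumpkin.
- pumpkin: Little red pumpkin, loose, about 53 mm wide and 51 mm high, standing on the slab near its +x, +y corner. Origin: centre of its underside.
- sugar_shaker: Sugar shaker, loose, 44 mm wide, 90 mm high, upright beside one corner of the empty mould: at about (62, 82) mm in the empty mould's starting frame. Origin: centre of its underside.
- spice_jar: Spice jar, loose, 47 mm wide, 98 mm high, upright behind the shaker. Origin: centre of its underside.
- orange_cup: Orange cup, loose, 58 x 87 x 56 mm high, upright behind on the left. Origin: centre of its underside.
- timer: White kitchen timer with red dial, loose, 72 mm wide, 35 mm high, lying behind on the right. Origin: centre of its underside.

How it is judged:
By the outcome, as a careful person would: the job done as asked, in the order asked, and still so for the second after the job is handed in, with the robot touching nothing.
It also fails if it takes over 64 s, if anything falls off the work surface, if the arm or the gripper's body presses on something with over 40 N, if the wrist force passes 120 N, or if a joint passes its speed limit or range.

## Working session

There is one attempt and no reset: what is moved stays moved. The work goes in short steps, Python scripts to look and compute and a shell command to move; the robot and the scene stay as the last step left them, time stands still between calls to the robot, and variables do not carry over. Pictures are saved under pics/ and viewed, at most 10 in all, crops included, and the job is handed in when it is done.

```bash
mkdir -p pics; ls
python3 - <<'E'
from workcell import bot
import cv2,pickle,numpy as np
s=bot.observe(); print({k:np.round(v,3).tolist() for k,v in s.items()})
for n in ("top","side"):
    f=bot.grab_frame(n); pickle.dump(f,open(n+".pkl","wb")); cv2.imwrite(f"pics/{n}0.png",cv2.cvtColor(f["pixels"],cv2.COLOR_RGB2BGR))
    E=np.array(f["extrinsics"]); print(n,f["fx"],f["cx"],f["cy"],f["dist"],(-E[:3,:3].T@E[:3,3]).round(3))
E
```

```text
pics
{'clock': 0.0, 'qpos': [1.278, 0.522, -0.036, 1.6, 0.021, 1.021, -0.113], 'qd': [-0.001, -0.001, 0.0, 0.002, 0.002, -0.0, -0.001], 'joint_efforts': [0.0, -92.711, 1.98, -36.994, 0.018, 0.008, -0.0], 'position': [0.138, -0.609, 0.231], 'tool_rot': [-3.14, 0.0, 0.223], 'force': [0.076, 0.347, 0.258], 'moment': [0.037, 0.012, -0.017], 'finger_force': 0.0, 'grip_width': 0.085}
top 377.3081160239651 256.66554568822505 191.56011090256172 [-0.07019393  0.          0.          0.          0.        ] [ 0.31  -0.003  1.004]
side 484.9472199877553 253.2734410732587 198.48075392370146 [0.02165277 0.         0.         0.         0.        ] [ 0.343 -0.688  1.125]
```

View pics/top0.png

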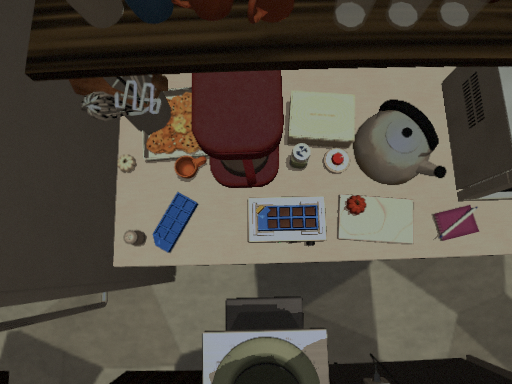

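View pics/side0.png

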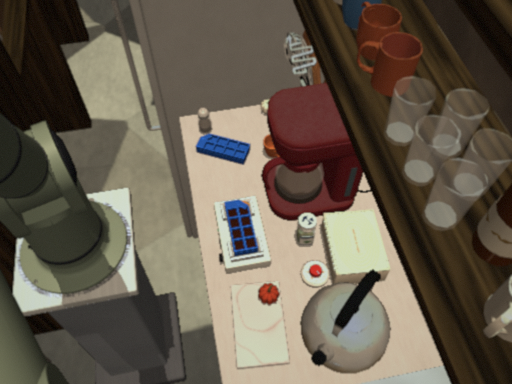

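The top view shows the empty mould at about (175,222), the shaker at (287,219) with its orange key at (262,210), the slab at (376,219) with the pumpkin at (356,204), and the sugar shaker at (132,237). The side view agrees: +x is up and +y is left in the top picture.

```bash
cat > h.py <<'E'
import numpy as np,cv2,pickle
from workcell import bot
def K(f): return np.array([[f["fx"],0,f["cx"]],[0,f["fy"],f["cy"]],[0,0,1]])
def cast(f,px,z):
    n=cv2.undistortPoints(np.array(px,float).reshape(-1,1,2),K(f),np.array(f["dist"],float)).reshape(-1,2)
    E=np.array(f["extrinsics"]);R,t=E[:3,:3],E[:3,3];c=-R.T@t
    d=np.c_[n,np.ones(len(n))]@R
    return c+d*((z-c[2])/d[:,2])[:,None]
def proj(f,P):
    E=np.array(f["extrinsics"]);r,_=cv2.Rodrigues(E[:3,:3])
    return cv2.projectPoints(np.array(P,float).reshape(-1,1,3),r,E[:3,3],K(f),np.array(f["dist"],float))[0].reshape(-1,2)
def snap(n,name):
    f=bot.grab_frame(n);pickle.dump(f,open(name+".pkl","wb"));cv2.imwrite(f"pics/{name}.png",cv2.cvtColor(f["pixels"],cv2.COLOR_RGB2BGR));return f
def mask(f,lo,hi): return cv2.inRange(cv2.cvtColor(f["pixels"],cv2.COLOR_RGB2HSV),lo,hi)
def blobs(m,amin=60):
    c,_=cv2.findContours(m,cv2.RETR_EXTERNAL,cv2.CHAIN_APPROX_NONE)
    return sorted([k for k in c if cv2.contourArea(k)>amin],key=cv2.contourArea,reverse=True)
def rect(P):
    (c,s,a)=cv2.minAreaRect((np.array(P)[:,:2]*1000).astype(np.float32)); return np.round(c,1),np.round(s,1),round(a,1)
E
python3 - <<'E'
from h import *
for n in("top","side"):
    f=pickle.load(open(n+".pkl","rb"));print(n)
    hsv=cv2.cvtColor(f["pixels"],cv2.COLOR_RGB2HSV)
    for b in blobs(mask(f,(100,90,40),(125,255,255)),200)[:4]:
        m=b.reshape(-1,2).mean(0); print("blue",m.round(),[rect(cast(f,b,z)) for z in(.03,.07)])
    roi=(slice(185,252),slice(235,425)) if n=="top" else (slice(190,370),slice(205,295))
    w=np.zeros(hsv.shape[:2],np.uint8); w[roi]=mask(f,(0,0,165),(180,45,255))[roi]
    for b in blobs(w,300)[:4]: print("white",b.reshape(-1,2).mean(0).round(),[rect(cast(f,b,z)) for z in(.015,.04)])
    for p in ([(132,237),(175,222),(250,240),(300,155)] if n=="top" else [(240,245)]): print(p,hsv[p[1],p[0]])
    big=cv2.resize(f["pixels"][roi][:,:,::-1],None,fx=4,fy=4,interpolation=cv2.INTER_CUBIC) if n=="top" else None
f=snap("wrist","w0");E=np.array(f["extrinsics"]);print((-E[:3,:3].T@E[:3,3]).round(3),E[:3,:3].round(2),f["fx"],f["cx"],f["cy"])
E
```

```text
top
blue [289. 218.] [(array([433.5, -71.6]), array([154.5,  63.8]), 89.7), (array([428.4, -68.8]), array([148.2,  61.2]), 89.7)]
blue [174. 222.] [(array([430. , 226.5]), array([ 64.1, 147.6]), 59.4), (array([425.1, 217.1]), array([ 61.5, 141.6]), 59.4)]
white [300. 230.] [(array([427.3, -70.6]), array([101. , 197.5]), 0.9), (array([424.4, -68.9]), array([ 98.4, 192.5]), 0.9)]
(132, 237) [ 32  32 153]
(175, 222) [109 167 119]
(250, 240) [ 99  16 164]
(300, 155) [111 121  57]
side
blue [240. 228.] [(array([435.7, -49.2]), array([164.5,  61.9]), 89.8), (array([432.3, -72.5]), array([158.5,  59.7]), 89.8)]
blue [223. 148.] [(array([433.2, 221.5]), array([ 74.6, 150.7]), 59.7), (array([429.9, 188.3]), array([ 71.9, 145.2]), 59.7)]
blue [358.   8.] [(array([1032.8,  734.2]), array([156. , 138.7]), 77.6), (array([1007.6,  682.3]), array([150.3, 133.7]), 77.6)]
white [256. 322.] [(array([ 428.7, -306.1]), array([197.5, 118. ]), 84.0), (array([ 426.7, -314.7]), array([193. , 115.3]), 84.0)]
white [241. 232.] [(array([434. , -52.9]), array([204.8, 120.3]), 89.5), (array([432. , -67.2]), array([200.2, 117.6]), 89.5)]
(240, 245) [ 10 195  51]
[ 0.219 -0.591  0.373] [[ 0.22 -0.98 -0.  ]
 [-0.92 -0.21  0.32]
 [-0.32 -0.07 -0.95]] 274.7097712038837 251.51958887304426 195.76144563457797
```

```bash
python3 -m crank '{"travel":[[1,2,1],[3,5.5,2],[5.5,10,2],[8,15,2],[10.5,20,2]],"turn":[[0,0,4],[0,0,10],[0,0,16],[0,0,22],[0,0,28]],"gripper":[0,0,0,0,0]}'
python3 -m crank '{"travel":[[2.5,4.5,1],[5,9,1.5],[7.5,13.5,2],[9.5,18,2],[11.5,22,2]],"turn":[[0,0,6],[0,0,12],[0,0,18],[0,0,24],[0,0,30]],"gripper":[0,0,0,0,0]}'
python3 -m crank '{"travel":[[2.5,4,0.5],[4.5,7.5,1],[6,10,1],[7,11.5,1],[7.2,11.9,1]],"turn":[[0,0,6],[0,0,12],[0,0,17],[0,0,19.2],[0,0,19.2]],"gripper":[0,0,0,0,0]}'
python3 - <<'E'
from h import *
f=snap("wrist","w1");s=bot.observe();print(s["position"],s["tool_rot"],s["qpos"])
E
```

```text
clock: 0.65
position: [0.2376, -0.4195, 0.2512]
tool_rot: [3.142, 0.0, 0.716]
force: [2.5, -0.1, 0.2]
grip_width: 0.0853
finger_force: 0.0
clock: 1.15
position: [0.3525, -0.1996, 0.2716]
tool_rot: [3.141, 0.001, 1.239]
force: [0.6, -0.2, 0.1]
grip_width: 0.0854
finger_force: 0.0
clock: 1.65
position: [0.4247, -0.0813, 0.2811]
tool_rot: [-3.141, -0.001, 1.572]
force: [0.2, 0.6, 0.8]
grip_width: 0.0852
finger_force: 0.0
[ 0.42437507 -0.08185491  0.28103849] [-3.14106902e+00 -3.67367821e-04  1.56967894e+00] [ 0.60275997  0.19205311 -0.62557307  1.98896129  0.13270096  1.00083181
 -0.08711113]
```

View pics/w1.png

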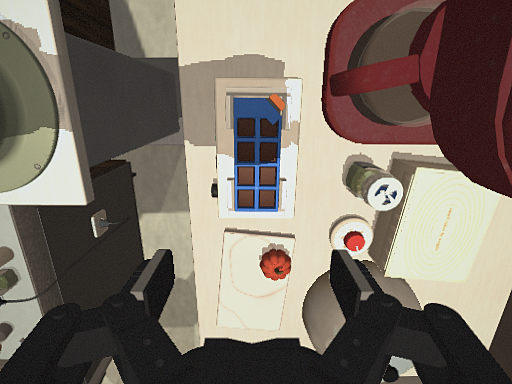

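The wrist view shows the shaker upright at (257,150), with the key at (277,102) and the mould between columns 233 and 281. The slab has corners near (223,229), (294,235) and (217,328), and the pumpkin is at (276,264). Now I'll extract precise geometry from it.

Run:
```python
from h import *
f=pickle.load(open("w1.pkl","rb"));hsv=cv2.cvtColor(f["pixels"],cv2.COLOR_RGB2HSV)
for p in[(222,200),(290,100),(205,150),(222,240),(260,320),(210,260),(300,180),(256,87),(238,100),(257,105),(257,125),(240,215),(290,300),(300,300)]: print(p,hsv[p[1],p[0]],end="; ")
print()
m=np.zeros((384,512),np.uint8)
blue=mask(f,(100,90,30),(125,255,255));brown=mask(f,(0,60,10),(20,255,110));m[90:216,225:290]=(blue|brown)[90:216,225:290]
b=blobs(cv2.morphologyEx(m,cv2.MORPH_CLOSE,np.ones((3,3))),500)[0][:,0]
print("mould px",cv2.minAreaRect(b)); P=cast(f,b,.07)*1000; print(rect(P/1000))
def fit(sel,P=P):
    vx,vy,x0,y0=cv2.fitLine(P[sel,:2].astype(np.float32),cv2.DIST_HUBER,0,.01,.01).ravel();a=np.degrees(np.arctan2(vy,vx));return round(float(x0),1),round(float(y0),1),round(float(a),2)
c=P[:,:2].mean(0);r=b
sl=(r[:,1]>135)&(r[:,1]<200)
for n,s in(("left(-x)",sl&(r[:,0]<250)),("right(+x)",sl&(r[:,0]>265)),("-y end",(r[:,1]>205)&(r[:,0]>240)&(r[:,0]<272)),("+y end",(r[:,1]<105)&(r[:,0]>240)&(r[:,0]<262))): print(n,s.sum(),fit(s))
# shaker / slab: saturation profile edges
def edge(rows=None,cols=None,z=.04,pol=0):
    pass
S=cv2.GaussianBlur(cv2.cvtColor(f["pixels"],cv2.COLOR_RGB2LAB).astype(float),(3,3),0)[:,:,2]
print("row 140 b:",S[140,208:236].round().astype(int),S[140,284:308].round().astype(int));print("col 240 b",S[70:100,250].round().astype(int),S[205:235,230].round().astype(int))
print("slab row300",S[300,205:235].round().astype(int),S[300,275:302].round().astype(int))
```

```text
(222, 200) [ 54   5 234]; (290, 100) [108  13 242]; (205, 150) [ 23  35 230]; (222, 240) [ 24  37 237]; (260, 320) [ 30  21 228]; (210, 260) [ 23  37 229]; (300, 180) [ 22  40 230]; (256, 87) [ 17  52 178]; (238, 100) [109 153 127]; (257, 105) [108 154 126]; (257, 125) [109 157 125]; (240, 215) [ 50   7 233]; (290, 300) [ 22  39 228]; (300, 300) [ 22  39 229]; 
mould px ((257.5, 154.5), (113.0, 47.0), 90.0)
(array([431.4, -66.8]), array([ 61.3, 147.9]), 0.0)
left(-x) 64 (401.7, -77.3, -89.88)
right(+x) 66 (460.0, -76.3, 89.58)
-y end 31 (427.8, -140.1, -2.7)
+y end 21 (425.3, 7.2, 0.04)
row 140 b: [139 139 139 139 139 139 139 139 141 143 144 144 144 144 144 144 144 144
 144 144 144 144 144 144 146 135 108  95] [144 144 144 144 144 144 143 143 144 144 144 144 144 143 142 142 142 142
 142 142 142 143 143 143]
col 240 b [140 140 139 139 139 139 139 140 142 144 144 144 144 144 144 144 143 141
 140 140 140 140 139 137 136 140 142 126 103  95] [127 126 127 134 142 139 128 123 126 130 130 130 135 141 142 142 142 141
 142 142 142 142 142 141 137 136 138 141 142 139]
slab row300 [142 142 142 142 142 141 141 142 142 142 142 142 142 142 142 140 138 138
 138 138 138 138 138 138 138 138 137 138 138 138] [138 138 138 138 138 138 138 138 140 142 142 142 142 142 142 142 143 143
 142 142 142 142 141 141 141 142 141]
```

```bash
python3 -m crank '{"travel":[[0.3,0.7,-2],[0.6,1.5,-6],[0.6,1.5,-10],[0.6,1.5,-14],[0.6,1.5,-16]],"turn":[[0,0,0],[0,0,0],[0,0,0],[0,0,0],[0,0,0]],"gripper":[0,0,0,0,0]}'
python3 -m crank '{"travel":[[0,0,-2],[0,0,-2.5],[0,0,-2.5],[0,0,-2.5],[0,0,-2.5]],"turn":[[0,0,0],[0,0,0],[0,0,0],[0,0,0],[0,0,0]],"gripper":[0,0,0,0,0]}'
python3 - <<'E'
from h import *
f=snap("wrist","w2");s=bot.observe();print(s["position"],s["tool_rot"])
E
```

```text
clock: 2.2
position: [0.4281, -0.0688, 0.1185]
tool_rot: [-3.138, -0.0, 1.567]
force: [-0.1, 0.1, -0.1]
grip_width: 0.0853
finger_force: 0.0
clock: 2.7
position: [0.4305, -0.0679, 0.0972]
tool_rot: [3.14, 0.001, 1.569]
force: [-0.7, -0.1, -0.4]
grip_width: 0.0854
finger_force: 0.0
[ 0.43055421 -0.06777708  0.09711171] [3.14021189e+00 4.53121203e-04 1.56942570e+00]
```

View pics/w2.png

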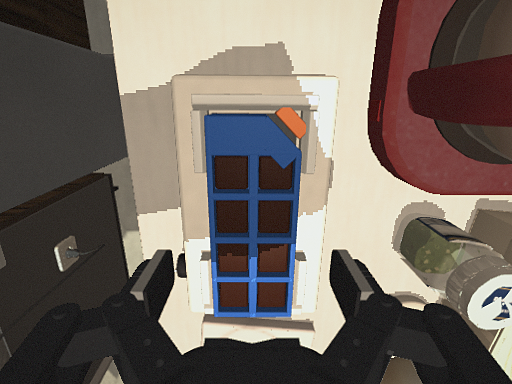

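The mould is centred between the fingers: its edges are at columns ~213–293 against fingers at ~165 and 340. I'll descend and grip.

```bash
python3 -m crank '{"travel":[[0,0.1,-2],[0,0.1,-4],[0,0.1,-5],[0,0.1,-5.6],[0,0.1,-5.7]],"turn":[[0,0,0],[0,0,0],[0,0,0],[0,0,0],[0,0,0]],"gripper":[0,0,0,0,0]}'
python3 -m crank '{"travel":[[0,0,0],[0,0,0],[0,0,0],[0,0,0],[0,0,0]],"turn":[[0,0,0],[0,0,0],[0,0,0],[0,0,0],[0,0,0]],"gripper":[0,0.3,0.3,0.4,0.4]}' 50
python3 -m crank '{"travel":[[0,0,0],[0,0,0],[0,0,0],[0,0,0],[0,0,0]],"turn":[[0,0,0],[0,0,0],[0,0,0],[0,0,0],[0,0,0]],"gripper":[0.5,0.5,0.5,0.5,0.5]}' 50
```

```text
clock: 3.25
position: [0.4301, -0.0664, 0.0392]
tool_rot: [-3.141, 0.0, 1.57]
force: [-0.6, 0.0, -0.1]
grip_width: 0.0855
finger_force: 0.0
clock: 3.75
position: [0.4305, -0.0665, 0.0399]
tool_rot: [3.141, 0.0, 1.57]
force: [-1.7, 0.7, 13.8]
grip_width: 0.0593
finger_force: 51.4
clock: 4.25
position: [0.4305, -0.0665, 0.0399]
tool_rot: [3.141, 0.0, 1.57]
force: [-0.5, 0.1, 13.1]
grip_width: 0.0592
finger_force: 51.4
```

```bash
python3 -m crank '{"travel":[[0,0,0.5],[0,0,2],[0,0,5],[0,0,9],[0,0,11]],"turn":[[0,0,0],[0,0,0],[0,0,0],[0,0,0],[0,0,0]],"gripper":[0.5,0.5,0.5,0.5,0.5]}'
python3 - <<'E'
from h import *
def edges(f,ranges,z,size,ch=2,sg=1):
    "subpixel step along short scans between pixel pairs; returns world points"
    out=[]
    S=cv2.GaussianBlur(cv2.cvtColor(f["pixels"],cv2.COLOR_RGB2LAB).astype(np.float32),(0,0),1.2)[:,:,ch]
    for a,b in ranges:
        t=np.linspace(0,1,200)[:,None];p=(np.array(a)*(1-t)+np.array(b)*t).astype(np.float32)
        v=cv2.remap(S,p[:,0].copy(),p[:,1].copy(),cv2.INTER_LINEAR).ravel();g=np.abs(np.gradient(cv2.blur(v.reshape(-1,1),(1,9)).ravel()));out.append(p[g.argmax()])
    return cast(f,out,z)[:,:2]*1000
f=pickle.load(open("w1.pkl","rb"))
def line(P):
    vx,vy,x,y=cv2.fitLine(P.astype(np.float32),cv2.DIST_HUBER,0,.01,.01).ravel();r=(P-[x,y])@[-vy,vx];return np.round([x,y,np.degrees(np.arctan(-vx/vy)) if abs(vy)>abs(vx) else np.degrees(np.arctan(vy/vx)),np.abs(r).max()],1)
print("slab -x",line(edges(f,[((210,r),(232,r)) for r in range(245,322,4)],.015,0)))
print("slab +x",line(edges(f,[((280,r),(302,r)) for r in range(282,322,4)],.015,0)))
print("slab +y",line(edges(f,[((c,224),(c,242)) for c in range(232,286,4)],.015,0)))
print("slab -y",line(edges(f,[((c,318),(c,340)) for c in range(225,278,4)],.015,0)))
red=np.zeros((384,512),np.uint8);red[240:290,255:300]=mask(f,(0,150,60),(8,255,255))[240:290,255:300]
b=blobs(red,100)[0];print("pumpkin",rect(cast(f,b,.04)))
s=bot.observe();print(s["position"],s["tool_rot"],s["force"],s["grip_width"])
E
```

```text
clock: 4.75
position: [0.4305, -0.0663, 0.152]
tool_rot: [3.14, 0.0, 1.57]
force: [0.3, -0.8, -3.7]
grip_width: 0.0593
finger_force: 56.7
slab -x [ 368.1 -316.5   -6.1    8.9]
slab +x [ 481.1 -339.3   -5.2    4.9]
slab +y [ 439.  -201.9   -2.7    6.2]
slab -y [ 4.234e+02 -4.268e+02  1.000e-01  3.430e+01]
pumpkin (array([ 462.3, -246.4]), array([48.7, 54.2]), 0.0)
[ 0.43045537 -0.06633084  0.15198597] [3.13983077e+00 1.96038064e-04 1.57035877e+00] [ 0.26938984 -0.81818017 -3.72727088] 0.05926622126332525
```

```bash
python3 -m crank '{"travel":[[-0.3,-1.5,0],[-0.8,-5,0],[-1.3,-9,0],[-1.8,-13,0],[-2.3,-17,0]],"turn":[[0,0,-1],[0,0,-2],[0,0,-3],[0,0,-4],[0,0,-5]],"gripper":[0.5,0.5,0.5,0.5,0.5]}'
python3 -m crank '{"travel":[[-0.4,-3.5,0],[-0.7,-6.2,0],[-0.8,-7.4,-1],[-0.8,-7.6,-3],[-0.8,-7.6,-3.5]],"turn":[[0,0,-0.8],[0,0,-0.8],[0,0,-0.8],[0,0,-0.8],[0,0,-0.8]],"gripper":[0.5,0.5,0.5,0.5,0.5]}'
python3 -m crank '{"travel":[[0,0,0],[0,0,0],[0,0,0],[0,0,0],[0,0,0]],"turn":[[0,0,0],[0,0,0],[0,0,0],[0,0,0],[0,0,0]],"gripper":[0.5,0.5,0.5,0.5,0.5]}'
python3 - <<'E'
from h import *
f=snap("wrist","w3");t=snap("top","t3");s=bot.observe();print(s["position"],s["tool_rot"])
cv2.imwrite("pics/c3.png",np.hstack([cv2.cvtColor(f["pixels"],cv2.COLOR_RGB2BGR)[:,:,:],]))
E
```

```text
clock: 5.25
position: [0.4058, -0.2384, 0.1488]
tool_rot: [-3.14, -0.0, 1.482]
force: [0.9, -0.3, -2.7]
grip_width: 0.0592
finger_force: 56.6
clock: 5.75
position: [0.3977, -0.312, 0.112]
tool_rot: [-3.139, -0.002, 1.468]
force: [-0.3, 0.2, -2.6]
grip_width: 0.0594
finger_force: 56.4
clock: 6.25
position: [0.3993, -0.3125, 0.1147]
tool_rot: [3.141, 0.0, 1.469]
force: [0.8, -0.4, -3.1]
grip_width: 0.0591
finger_force: 56.4
[ 0.39919568 -0.31244575  0.11450698] [3.14136264e+00 2.17137837e-04 1.46895360e+00]
```

View pics/w3.png

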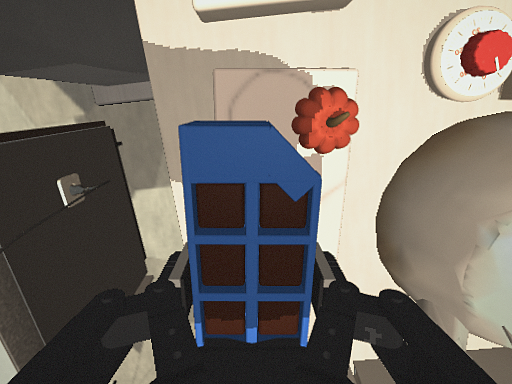

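The held mould hovers over the slab. The slab's +y corners are at (215,69) and (358,69), parallel to the mould's end, and the pumpkin is at (326,120). I'll cast these points.

Run:
```python
from h import *
f=pickle.load(open("w3.pkl","rb"))
p,q=cast(f,[(215,69),(358,69)],.015)[:,:2]*1000
print("corners",p.round(1),q.round(1),"w",np.linalg.norm(q-p).round(1)); a=np.arctan2(*(q-p)[::-1]);print("yaw",np.degrees(a))
c=(p+q)/2-100*np.array([-np.sin(a),np.cos(a)]);print("centre",c)
red=mask(f,(0,150,60),(8,255,255));red[:,380:]=0;red[170:]=0
b=blobs(red,100)[0];pc=rect(cast(f,b,.04));print("pumpkin",pc)
R=np.array([[np.cos(a),-np.sin(a)],[np.sin(a),np.cos(a)]])
print("pumpkin slab",R.T@(np.array(pc[0])-c),"target",c+R@[-28,-8],"mould now in slab",R.T@(np.array([399.2,-312.5])-c))
# held mould +y top edge at z~.1445
for x in[(183,123),(271,122)]: print(cast(f,[x],.1445)*1000)
```

```text
corners [ 380.5 -201.1] [ 495.8 -212.6] w 115.8
yaw -5.709030237910639
centre [ 428.18739478 -306.32611857]
pumpkin (array([ 462.5, -248.9]), array([49.5, 49.9]), 34.6)
pumpkin slab [28.42985772 60.55458001] target [ 399.53046486 -311.50109366] mould now in slab [-28.22945794  -9.02682519]
[[ 379.2774483  -234.58621719  144.5       ]]
[[ 414.17941185 -237.81054845  144.5       ]]
```

```bash
python3 -m crank '{"travel":[[0,0,-2],[0,0,-5],[0,0,-7.5],[0,0,-8.8],[0,0,-9.2]],"turn":[[0,0,0],[0,0,0],[0,0,0],[0,0,0],[0,0,0]],"gripper":[0.5,0.5,0.5,0.5,0.5]}'
python3 -m crank '{"travel":[[0,0,-0.1],[0,0,-0.2],[0,0,-0.3],[0,0,-0.4],[0,0,-0.5]],"turn":[[0,0,0],[0,0,0],[0,0,0],[0,0,0],[0,0,0]],"gripper":[0.5,0.5,0.5,0.5,0.5]}'
python3 -m crank '{"travel":[[0,0,-0.05],[0,0,-0.1],[0,0,-0.15],[0,0,-0.2],[0,0,-0.2]],"turn":[[0,0,0],[0,0,0],[0,0,0],[0,0,0],[0,0,0]],"gripper":[0.5,0.5,0.5,0.5,0.5]}'
```

```text
clock: 6.85
position: [0.3989, -0.312, 0.0214]
tool_rot: [-3.14, -0.001, 1.469]
force: [0.7, -0.2, -3.4]
grip_width: 0.0591
finger_force: 56.4
clock: 7.35
position: [0.3992, -0.3127, 0.0176]
tool_rot: [3.141, 0.0, 1.469]
force: [0.1, -0.3, -2.5]
grip_width: 0.0595
finger_force: 56.4
clock: 7.85
position: [0.3991, -0.3124, 0.0152]
tool_rot: [-3.141, -0.0, 1.469]
force: [-0.1, 0.6, -2.8]
grip_width: 0.0592
finger_force: 56.4
```

```bash
python3 -m crank '{"travel":[[0,0,-0.05],[0,0,-0.05],[0,0,-0.1],[0,0,-0.1],[0,0,-0.1]],"turn":[[0,0,0],[0,0,0],[0,0,0],[0,0,0],[0,0,0]],"gripper":[0.5,0.5,0.5,0.5,0.5]}'
```

```text
clock: 8.35
position: [0.3992, -0.3125, 0.015]
tool_rot: [3.142, 0.001, 1.469]
force: [-4.2, 4.1, 17.6]
grip_width: 0.0588
finger_force: 59.1
```

```bash
python3 -m crank '{"travel":[[0,0,0.05],[0,0,0.05],[0,0,0.05],[0,0,0.05],[0,0,0.05]],"turn":[[0,0,0],[0,0,0],[0,0,0],[0,0,0],[0,0,0]],"gripper":[0.5,0.25,0.15,0.05,0]}' 20
python3 -m crank '{"travel":[[0,0,0.1],[0,0,1],[0,0,3],[0,0,7],[0,0,11]],"turn":[[0,0,0],[0,0,0],[0,0,0],[0,0,0],[0,0,0]],"gripper":[0,0,0,0,0]}'
python3 -m crank '{"travel":[[0,1,4],[0,4,7],[1,8,10],[2,12.5,12],[3,17,13]],"turn":[[0,0,2],[0,0,4],[0,0,5.7],[0,0,5.7],[0,0,5.7]],"gripper":[0,0,0,0,0]}'
python3 -m crank '{"travel":[[0,2.5,0.3],[0,4.5,0.5],[0,6,0.5],[0,6,0.5],[0,6,0.5]],"turn":[[0,0,0],[0,0,0],[0,0,0],[0,0,0],[0,0,0]],"gripper":[0,0,0,0,0]}'
python3 - <<'E'
from h import *
f=snap("wrist","w4");s=bot.observe();print(s["position"],s["tool_rot"])
E
```

```text
clock: 8.85
position: [0.3992, -0.3124, 0.0148]
tool_rot: [3.142, -0.0, 1.469]
force: [-0.1, 0.6, 0.1]
grip_width: 0.0851
finger_force: 0.0
clock: 9.35
position: [0.3988, -0.3119, 0.1264]
tool_rot: [-3.141, -0.001, 1.469]
force: [-0.1, -1.0, 0.6]
grip_width: 0.0854
finger_force: 0.0
clock: 9.85
position: [0.4295, -0.141, 0.2572]
tool_rot: [3.139, 0.002, 1.568]
force: [1.2, -0.2, -0.7]
grip_width: 0.0856
finger_force: 0.0
clock: 10.35
position: [0.429, -0.0827, 0.2602]
tool_rot: [3.141, 0.001, 1.569]
force: [-0.6, -0.5, 0.1]
grip_width: 0.0856
finger_force: 0.0
[ 0.42900352 -0.08308354  0.26001519] [3.14157844e+00 4.14893263e-04 1.56798266e+00]
```

View pics/w4.png

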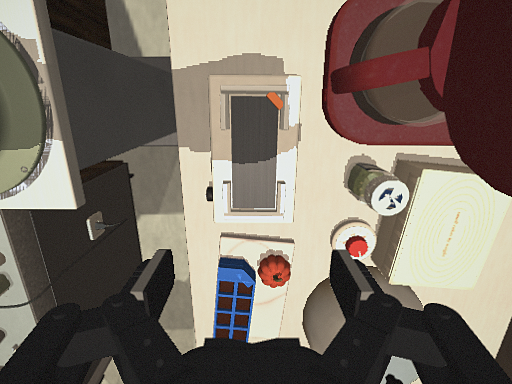

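The filled mould lies flat on the slab at (235,300), clear of the pumpkin at (273,270). The empty pocket's dark floor spans columns 232–279 and rows 95–208, with the key at (275,99). I'll measure the pocket from here and from closer up.

```bash
python3 -m crank '{"travel":[[0,0,-2],[0,0,-6],[0,0,-9],[0,0,-11],[0,0,-11]],"turn":[[0,0,0],[0,0,0],[0,0,0],[0,0,0],[0,0,0]],"gripper":[0,0,0,0,0]}'
python3 -m crank '{"travel":[[0,0,0],[0,0,0],[0,0,0],[0,0,0],[0,0,0]],"turn":[[0,0,0],[0,0,0],[0,0,0],[0,0,0],[0,0,0]],"gripper":[0,0,0,0,0]}'
cat >> h.py <<'E'
def subfit(P):
    vx,vy,x,y=cv2.fitLine(P.astype(np.float32),cv2.DIST_HUBER,0,.01,.01).ravel()
    return np.array([x,y]),np.degrees(np.arctan(-vx/vy) if abs(vy)>abs(vx) else np.arctan(vy/vx))
def sides(f,b,z,c0,yaw,L=75,W=30):
    "contour px -> 4 side lines in box frame (approx centre c0 mm, yaw rad): offsets and angles"
    P=cast(f,b,z)[:,:2]*1000;c,s=np.cos(yaw),np.sin(yaw);Q=(P-c0)@np.array([[c,-s],[s,c]])
    o={}
    for n,sel,k in(("-x",(Q[:,0]<-W+8)&(abs(Q[:,1])<L-25),0),("+x",(Q[:,0]>W-8)&(abs(Q[:,1])<L-30),0),("-y",(Q[:,1]<-L+10)&(abs(Q[:,0])<W-10),1),("+y",(Q[:,1]>L-10)&(Q[:,0]>-W+8)&(Q[:,0]<0),1)):
        q=Q[sel]
        if len(q)<5: o[n]=None;continue
        p,a=subfit(q);o[n]=(round(float(np.median(q[:,k])),2),round(float(a),2),len(q))
    return o
E
python3 - <<'E'
from h import *
g=snap("wrist","w5");s=bot.observe();print(s["position"],s["tool_rot"])
for n,f in(("w4",pickle.load(open("w4.pkl","rb"))),("w5",g)):
    hsv=cv2.cvtColor(f["pixels"],cv2.COLOR_RGB2HSV)
    px=proj(f,[(.431,-.0665,.04),(.399,-.0665,.04),(.463,-.0665,.04),(.431,-.1435,.04),(.431,.0105,.04)]);print(n,px.round())
    c=px[0].astype(int);print(hsv[c[1],c[0]])
    r=px[1:2,0].astype(int)[0];print("V across -x",hsv[c[1]+8,r-10:r+10,2],"+x",hsv[c[1]+8,int(px[2,0])-10:int(px[2,0])+10,2])
    m=cv2.inRange(hsv,(0,0,0),(180,255,140));k=np.zeros_like(m);x0,y0=px[:,0].min()-8,px[:,1].min()-8;x1,y1=px[:,0].max()+8,px[:,1].max()+8
    k[int(y0):int(y1),int(x0):int(x1)]=m[int(y0):int(y1),int(x0):int(x1)]
    b=blobs(k,500)[0];print(cv2.boundingRect(b),sides(f,b,.04,(431,-66.5),0,77,32))
E
```

```text
clock: 10.9
position: [0.4278, -0.0829, 0.1479]
tool_rot: [-3.138, -0.001, 1.568]
force: [-0.2, 1.1, 0.6]
grip_width: 0.0855
finger_force: 0.0
clock: 11.4
position: [0.4293, -0.0825, 0.1502]
tool_rot: [3.141, 0.0, 1.568]
force: [0.1, 0.3, -0.9]
grip_width: 0.0858
finger_force: 0.0
[ 0.42924824 -0.08254781  0.15009375] [3.14112395e+00 2.66563101e-04 1.56823735e+00]
w4 [[253. 155.]
 [229. 155.]
 [277. 155.]
 [253. 209.]
 [253.  94.]]
[17 30 76]
V across -x [235 234 235 234 235 235 235 234 236 235 236 241 234 112 118 120 119 124
 124 130] +x [129 129 133 128 128 127 126 130 115 179 248 237 234 235 235 234 236 235
 235 236]
(231, 96, 48, 112) {'-x': (-28.68, 0.01, 78), '+x': (29.54, -1.23, 71), '-y': (-73.43, -0.13, 31), '+y': (74.55, -0.16, 19)}
w5 [[254. 177.]
 [220. 177.]
 [287. 177.]
 [254. 249.]
 [254.  90.]]
[ 9 24 73]
V across -x [192 194 193 194 191 193 197 196 194 192 194 194 209 137  65  70  74  71
  66  71] +x [ 71  66  73  71  73  71  73  69  48 221 202 197 198 196 196 193 194 194
 193 194]
(212, 85, 83, 162) {'-x': (-29.19, 1.01, 149), '+x': (30.07, -0.81, 97), '-y': (-74.02, -0.19, 42), '+y': (78.15, -0.33, 84)}
```

View pics/w5.png

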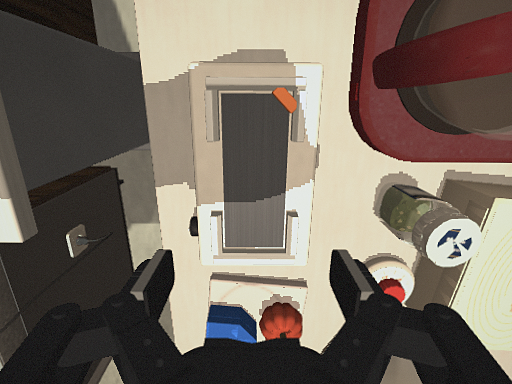

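The close view shows the empty pocket: floor columns 222–287, rows 93–248, key at (285,99). Averaged over both views, the centre is about (431.2, -66.1) mm with yaw near 0. Next I'll move over the empty mould, passing in front of the coffee maker.

```bash
python3 -m crank '{"travel":[[-0.5,1,3],[-1.2,4,6],[-1.8,8,8],[-2,12,9],[-2,16,9]],"turn":[[0,0,3],[0,0,9],[0,0,16],[0,0,23],[0,0,30]],"gripper":[0,0,0,0,0]}'
python3 -m crank '{"travel":[[0.3,4,0],[1,8,0],[2,11,0],[3,13.6,0],[3,13.6,0]],"turn":[[0,0,7],[0,0,14],[0,0,21],[0,0,27],[0,0,29.6]],"gripper":[0,0,0,0,0]}'
python3 -m crank '{"travel":[[0,0,0],[0,0,0],[0,0,0],[0,0,0],[0,0,0]],"turn":[[0,0,0],[0,0,0],[0,0,0],[0,0,0],[0,0,0]],"gripper":[0,0,0,0,0]}'
python3 - <<'E'
from h import *
f=snap("wrist","w6");s=bot.observe();print(s["position"],np.degrees(s["tool_rot"]),s["qpos"])
b=blobs(cv2.morphologyEx(mask(f,(100,90,30),(125,255,255)),cv2.MORPH_CLOSE,np.ones((3,3))),800)[0]
r=rect(cast(f,b,.03));print(cv2.boundingRect(b),r)
yaw=np.radians(r[2] if r[1][1]>r[1][0] else r[2]-90);print(np.degrees(yaw),sides(f,b,.03,r[0],yaw))
g=pickle.load(open("w5.pkl","rb"));w=mask(g,(0,0,150),(180,28,255))
E
```

```text
clock: 11.95
position: [0.4093, 0.0789, 0.2414]
tool_rot: [3.139, 0.002, 2.096]
force: [1.4, -0.6, -0.6]
grip_width: 0.0857
finger_force: 0.0
clock: 12.45
position: [0.4394, 0.217, 0.2399]
tool_rot: [3.14, -0.001, 2.616]
force: [-0.6, -1.6, -0.3]
grip_width: 0.0852
finger_force: 0.0
clock: 12.95
position: [0.4392, 0.2132, 0.2399]
tool_rot: [3.142, 0.0, 2.608]
force: [-0.7, -0.9, -0.8]
grip_width: 0.0857
finger_force: 0.0
[0.43920241 0.21329066 0.23990882] [-1.79997613e+02  2.22149968e-02  1.49419075e+02] [ 0.18636594  0.44196493 -0.99374811  1.90631092  0.43285227  1.02637035
  0.04187437]
(238, 98, 48, 114) (array([433., 232.]), array([ 59.5, 147.8]), 59.8)
59.8 {'-x': (-28.96, 0.07, 76), '+x': (29.09, -0.22, 69), '-y': (-73.66, -0.42, 29), '+y': (73.82, -0.41, 18)}
```

View pics/w6.png

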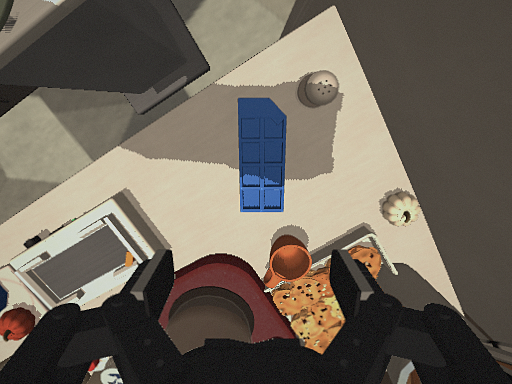

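The wrist view shows the empty mould at columns 238–286, rows 98–212, its cut corner at the upper right (+x, +y), with the sugar shaker at (319,88) and the cup at (290,262), both clear of the fingers. The grasp target is (433.0, 232.0) mm with yaw 59.6°.

```bash
python3 -m crank '{"travel":[[-0.3,0.9,-2],[-0.6,1.9,-6],[-0.6,1.9,-10],[-0.6,1.9,-14],[-0.6,1.9,-17]],"turn":[[0,0,0.2],[0,0,0.2],[0,0,0.2],[0,0,0.2],[0,0,0.2]],"gripper":[0,0,0,0,0]}'
python3 -m crank '{"travel":[[0,0,-2],[0,0,-4],[0,0,-5],[0,0,-5],[0,0,-5]],"turn":[[0,0,0],[0,0,0],[0,0,0],[0,0,0],[0,0,0]],"gripper":[0,0,0,0,0]}'
python3 - <<'E'
from h import *
f=snap("wrist","w7");s=bot.observe();print(s["position"],np.degrees(s["tool_rot"]))
b=blobs(cv2.morphologyEx(mask(f,(100,90,30),(125,255,255)),cv2.MORPH_CLOSE,np.ones((3,3))),800)[0]
r=rect(cast(f,b,.03));yaw=np.radians(59.6);print(cv2.boundingRect(b),r,sides(f,b,.03,(433,232),yaw))
E
```

```text
clock: 13.5
position: [0.4325, 0.2322, 0.0677]
tool_rot: [-3.14, -0.001, 2.612]
force: [0.3, -0.3, -0.3]
grip_width: 0.0851
finger_force: 0.0
clock: 14.0
position: [0.4333, 0.2328, 0.0204]
tool_rot: [3.141, 0.0, 2.612]
force: [-0.1, 0.8, 1.2]
grip_width: 0.085
finger_force: 0.0
[0.43353423 0.23282223 0.02063272] [1.79949310e+02 3.19281849e-02 1.49654422e+02]
(188, 120, 122, 224) (array([426. , 236.2]), array([ 59.3, 135.6]), 59.8) {'-x': (-29.28, 0.33, 158), '+x': (29.3, -0.2, 141), '-y': None, '+y': (75.86, -0.03, 47)}
```

```bash
python3 -m crank '{"travel":[[0,-0.1,-0.6],[0,-0.1,-1.2],[0,-0.1,-1.6],[0,-0.1,-1.7],[0,-0.1,-1.7]],"turn":[[0,0,0],[0,0,0],[0,0,0],[0,0,0],[0,0,0]],"gripper":[0,0,0,0,0]}'
python3 -m crank '{"travel":[[0,0,0],[0,0,0],[0,0,0],[0,0,0],[0,0,0]],"turn":[[0,0,0],[0,0,0],[0,0,0],[0,0,0],[0,0,0]],"gripper":[0.1,0.2,0.3,0.5,0.5]}' 50
python3 -m crank '{"travel":[[0,0,0],[0,0,0],[0,0,0],[0,0,0],[0,0,0]],"turn":[[0,0,0],[0,0,0],[0,0,0],[0,0,0],[0,0,0]],"gripper":[0.5,0.5,0.5,0.5,0.5]}'
python3 -m crank '{"travel":[[0,0,0.3],[0,0,1.5],[0,0,5],[0,0,9],[0,0,13]],"turn":[[0,0,0],[0,0,0],[0,0,0],[0,0,0],[0,0,0]],"gripper":[0.5,0.5,0.5,0.5,0.5]}'
python3 -m crank '{"travel":[[0,0,0],[0,0,0],[0,0,0],[0,0,0],[0,0,0]],"turn":[[0,0,0],[0,0,0],[0,0,0],[0,0,0],[0,0,0]],"gripper":[0.5,0.5,0.5,0.5,0.5]}'
python3 - <<'E'
from h import *
f=snap("wrist","w8");s=bot.observe();print(s["position"],np.degrees(s["tool_rot"]))
for n in("w3","w8"):
    f=pickle.load(open(n+".pkl","rb"));b=blobs(cv2.morphologyEx(mask(f,(100,90,30),(125,255,255)),cv2.MORPH_CLOSE,np.ones((3,3))),800)[0][:,0]
    t=b[(b[:,1]<150)];y=t[(t[:,0]>195)&(t[:,0]<260)];print(n,cv2.boundingRect(b),"top edge row",y[:,1].min(),np.median(y[y[:,1]<140][:,1]),[int(b[abs(b[:,1]-r)<1][:,0].min()) for r in(200,240)],[int(b[abs(b[:,1]-r)<1][:,0].max()) for r in(200,240)])
E
```

```text
clock: 14.55
position: [0.433, 0.2316, 0.0026]
tool_rot: [-3.141, -0.0, 2.612]
force: [0.3, 0.0, 0.4]
grip_width: 0.0851
finger_force: 0.0
clock: 15.05
position: [0.4333, 0.2317, 0.0032]
tool_rot: [3.141, 0.0, 2.612]
force: [-1.7, -1.0, 9.8]
grip_width: 0.0592
finger_force: 53.0
clock: 15.55
position: [0.4333, 0.2317, 0.0032]
tool_rot: [3.141, 0.0, 2.612]
force: [-1.9, -1.5, 9.4]
grip_width: 0.0595
finger_force: 53.0
clock: 16.05
position: [0.4324, 0.2315, 0.1348]
tool_rot: [-3.141, -0.001, 2.613]
force: [1.0, 0.3, -2.5]
grip_width: 0.0591
finger_force: 55.7
clock: 16.55
position: [0.4327, 0.2315, 0.1321]
tool_rot: [-3.141, -0.001, 2.612]
force: [0.7, -0.5, -2.2]
grip_width: 0.0593
finger_force: 55.8
[0.43274487 0.23158708 0.13220868] [-1.79951501e+02 -4.99236994e-02  1.49687646e+02]
w3 (179, 121, 143, 227) top edge row 121 121.0 [185, 188] [319, 315]
w8 (180, 121, 140, 227) top edge row 121 121.0 [186, 189] [317, 313]
```

Run:
```python
from h import *
for n,p,yaw,h in(("w3",(399.2,-312.45,114.5),1.46895,.030),("w8",(432.75,231.6,132.2),np.radians(149.69),.0268)):
    f=pickle.load(open(n+".pkl","rb"));b=blobs(cv2.morphologyEx(mask(f,(100,90,30),(125,255,255)),cv2.MORPH_CLOSE,np.ones((3,3))),800)[0][:,0]
    print(n,sides(f,b,p[2]/1000+h,np.array(p[:2]),yaw-np.pi/2))
f=pickle.load(open("w5.pkl","rb"));S=cv2.cvtColor(f["pixels"],cv2.COLOR_RGB2HSV)
# fence/housing outlines for shaker yaw: floor side edges below the shadow & above separately
for r in(120,150,180,195,210,225,240):
    v=S[r,205:305,2].astype(int);g=np.diff(v);i=205+g[5:35].argmin()+5+.5;j=205+g[65:95].argmax()+65+.5
    print(r,i,j,cast(f,[(i,r),(j,r)],.04)[:,:2].round(4).tolist())
```

```text
w3 {'-x': (-29.74, -0.0, 182), '+x': (28.85, -0.38, 169), '-y': None, '+y': (76.17, -0.08, 55)}
w8 {'-x': (-29.61, 0.17, 181), '+x': (28.96, -0.16, 171), '-y': None, '+y': (76.4, -0.09, 54)}
120 221.5 288.5 [[0.4023, -0.0142], [0.4619, -0.0143]]
150 222.5 287.5 [[0.4022, -0.0409], [0.4621, -0.0411]]
180 222.5 285.5 [[0.4012, -0.0695], [0.4613, -0.0697]]
195 223.5 284.5 [[0.4016, -0.0846], [0.4608, -0.0848]]
210 223.5 284.5 [[0.401, -0.1003], [0.4614, -0.1004]]
225 224.5 283.5 [[0.4015, -0.1165], [0.461, -0.1167]]
240 221.5 282.5 [[0.3978, -0.1335], [0.4606, -0.1337]]
```

The empty mould sits in the gripper as the filled one did, within 0.3 mm, so the seating target is TCP ≈ (431, -66.6) mm at yaw 89.8°. I'll rotate first, then carry across in front of the carafe handle.

```bash
python3 -m crank '{"travel":[[-0.4,0,1],[-1,0,2],[-1.5,-1,2.5],[-1.5,-2.5,2.5],[-1.5,-4,2.5]],"turn":[[0,0,-4],[0,0,-12],[0,0,-20],[0,0,-28],[0,0,-36]],"gripper":[0.5,0.5,0.5,0.5,0.5]}'
python3 -m crank '{"travel":[[0,-2,0],[0,-5.5,0],[0,-9.5,0],[0,-13.5,0],[0,-17,0]],"turn":[[0,0,-8],[0,0,-16],[0,0,-22],[0,0,-23.9],[0,0,-23.9]],"gripper":[0.5,0.5,0.5,0.5,0.5]}'
python3 -m crank '{"travel":[[0.3,-3.5,0],[0.8,-6.5,-1],[1.3,-8.4,-2],[1.3,-8.8,-3],[1.3,-8.8,-3]],"turn":[[0,0,0],[0,0,0],[0,0,0],[0,0,0],[0,0,0]],"gripper":[0.5,0.5,0.5,0.5,0.5]}'
python3 -m crank '{"travel":[[0,0,0],[0,0,0],[0,0,0],[0,0,0],[0,0,0]],"turn":[[0,0,0],[0,0,0],[0,0,0],[0,0,0],[0,0,0]],"gripper":[0.5,0.5,0.5,0.5,0.5]}'
python3 - <<'E'
from h import *
f=snap("wrist","w9");s=bot.observe();print(s["position"],np.degrees(s["tool_rot"]),s["grip_width"])
E
```

```text
clock: 17.1
position: [0.4179, 0.1913, 0.1577]
tool_rot: [-3.141, -0.0, 1.979]
force: [-0.1, 0.6, -2.7]
grip_width: 0.059
finger_force: 55.7
clock: 17.6
position: [0.4177, 0.0199, 0.1576]
tool_rot: [-3.141, 0.0, 1.565]
force: [0.5, 0.3, -2.9]
grip_width: 0.0588
finger_force: 55.7
clock: 18.1
position: [0.4304, -0.0662, 0.1264]
tool_rot: [-3.139, -0.001, 1.566]
force: [0.7, 0.2, -1.9]
grip_width: 0.0586
finger_force: 55.6
clock: 18.6
position: [0.4312, -0.0663, 0.128]
tool_rot: [3.141, 0.0, 1.567]
force: [0.7, -0.5, -2.6]
grip_width: 0.0585
finger_force: 55.6
[ 0.4312163  -0.06632156  0.12795208] [1.79983736e+02 5.47847359e-03 8.97713788e+01] 0.05893761405055835
```

View pics/w9.png

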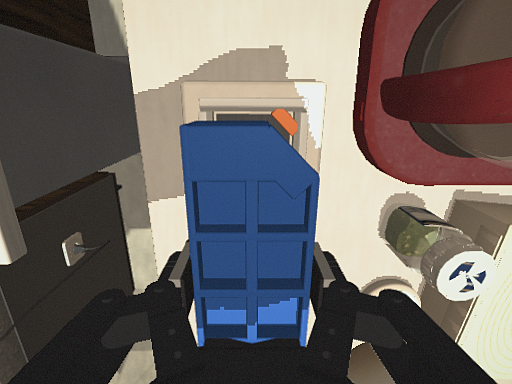

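The mould is over the pocket, square, with its cut corner facing the key at (285,122). I'll lower it slowly while watching the force.

```bash
python3 -m crank '{"travel":[[0,0,-2],[0,0,-4],[0,0,-5.6],[0,0,-6.2],[0,0,-6.5]],"turn":[[0,0,0],[0,0,0],[0,0,0],[0,0,0],[0,0,0]],"gripper":[0.5,0.5,0.5,0.5,0.5]}'
python3 -m crank '{"travel":[[0,0,-0.2],[0,0,-0.4],[0,0,-0.6],[0,0,-0.8],[0,0,-1.0]],"turn":[[0,0,0],[0,0,0],[0,0,0],[0,0,0],[0,0,0]],"gripper":[0.5,0.5,0.5,0.5,0.5]}'
```

```text
clock: 19.15
position: [0.4311, -0.0663, 0.0626]
tool_rot: [-3.141, -0.0, 1.567]
force: [0.5, 0.2, -2.3]
grip_width: 0.0592
finger_force: 55.6
clock: 19.65
position: [0.4312, -0.0665, 0.0528]
tool_rot: [3.141, 0.0, 1.567]
force: [-0.1, -0.0, -2.2]
grip_width: 0.0586
finger_force: 55.6
```

Inside the fence with no contact force; continuing down.

```bash
python3 -m crank '{"travel":[[0,0,-0.2],[0,0,-0.4],[0,0,-0.6],[0,0,-0.7],[0,0,-0.8]],"turn":[[0,0,0],[0,0,0],[0,0,0],[0,0,0],[0,0,0]],"gripper":[0.5,0.5,0.5,0.5,0.5]}'
python3 -m crank '{"travel":[[0,0,-0.05],[0,0,-0.1],[0,0,-0.15],[0,0,-0.15],[0,0,-0.15]],"turn":[[0,0,0],[0,0,0],[0,0,0],[0,0,0],[0,0,0]],"gripper":[0.5,0.5,0.5,0.5,0.5]}'
```

```text
clock: 20.15
position: [0.4311, -0.0664, 0.0447]
tool_rot: [-3.141, -0.0, 1.567]
force: [1.0, 0.7, -3.0]
grip_width: 0.059
finger_force: 55.6
clock: 20.65
position: [0.4311, -0.0665, 0.0433]
tool_rot: [3.142, 0.0, 1.567]
force: [-0.4, -0.0, -2.3]
grip_width: 0.059
finger_force: 55.7
```

```bash
python3 -m crank '{"travel":[[0,0,-0.05],[0,0,-0.1],[0,0,-0.1],[0,0,-0.1],[0,0,-0.1]],"turn":[[0,0,0],[0,0,0],[0,0,0],[0,0,0],[0,0,0]],"gripper":[0.5,0.5,0.5,0.5,0.5]}'
```

```text
clock: 21.15
position: [0.4312, -0.0665, 0.0432]
tool_rot: [3.141, 0.001, 1.567]
force: [-7.7, 1.3, 31.9]
grip_width: 0.059
finger_force: 59.9
```

It made contact at exactly the seated height (TCP 0.0432). I'll release, lift and check.

```bash
python3 -m crank '{"travel":[[0,0,0.1],[0,0,0.1],[0,0,0.1],[0,0,0.1],[0,0,0.1]],"turn":[[0,0,0],[0,0,0],[0,0,0],[0,0,0],[0,0,0]],"gripper":[0.5,0.25,0.15,0.05,0]}' 20
python3 -m crank '{"travel":[[0,0,0.1],[0,0,1],[0,0,3],[0,0,7],[0,0,11]],"turn":[[0,0,0],[0,0,0],[0,0,0],[0,0,0],[0,0,0]],"gripper":[0,0,0,0,0]}'
python3 -m crank '{"travel":[[0,0,4],[0,-0.5,8],[0,-1.4,11],[0,-1.4,11.5],[0,-1.4,11.5]],"turn":[[0,0,0],[0,0,0],[0,0,0],[0,0,0],[0,0,0]],"gripper":[0,0,0,0,0]}'
python3 -m crank '{"travel":[[0,0,0],[0,0,0],[0,0,0],[0,0,0],[0,0,0]],"turn":[[0,0,0],[0,0,0],[0,0,0],[0,0,0],[0,0,0]],"gripper":[0,0,0,0,0]}'
python3 - <<'E'
from h import *
f=snap("wrist","w10");d=snap("side","s10");s=bot.observe();print(s["position"],s["force"])
m=mask(f,(100,90,30),(125,255,255));m[222:]=0
b=blobs(cv2.morphologyEx(m,cv2.MORPH_CLOSE,np.ones((3,3))),500)[0];print(cv2.boundingRect(b),rect(cast(f,b,.07)),sides(f,b,.07,(431,-66.5),0))
a=cv2.resize(f["pixels"][60:350,170:330],None,fx=2.06,fy=2.06);c=cv2.resize(d["pixels"][90:370,180:330],None,fx=2.13,fy=2.13)
h=min(len(a),len(c));cv2.imwrite("pics/c10.png",np.hstack([a[:h],c[:h]])[:600,:800,::-1])
E
```

```text
clock: 21.65
position: [0.4311, -0.0664, 0.0432]
tool_rot: [-3.142, -0.0, 1.567]
force: [0.2, 0.6, -0.1]
grip_width: 0.0858
finger_force: 0.0
clock: 22.15
position: [0.4305, -0.0659, 0.1549]
tool_rot: [-3.14, -0.001, 1.568]
force: [0.1, -1.1, 0.7]
grip_width: 0.0857
finger_force: 0.0
clock: 22.65
position: [0.4312, -0.0806, 0.2692]
tool_rot: [3.14, 0.001, 1.566]
force: [0.0, 0.2, -0.9]
grip_width: 0.0857
finger_force: 0.0
clock: 23.15
position: [0.431, -0.0803, 0.268]
tool_rot: [-3.141, -0.0, 1.567]
force: [-0.3, 0.3, -1.3]
grip_width: 0.0854
finger_force: 0.0
[ 0.43109291 -0.08035222  0.26814711] [ 0.37179572  0.35487063 -0.12728475]
(227, 99, 50, 117) (array([430.6, -66.7]), array([147.2,  59.5]), 89.8) {'-x': (-29.6, -0.32, 79), '+x': (28.64, -0.5, 71), '-y': (-73.73, -0.22, 30), '+y': (73.4, -0.27, 19)}
```

View pics/c10.png

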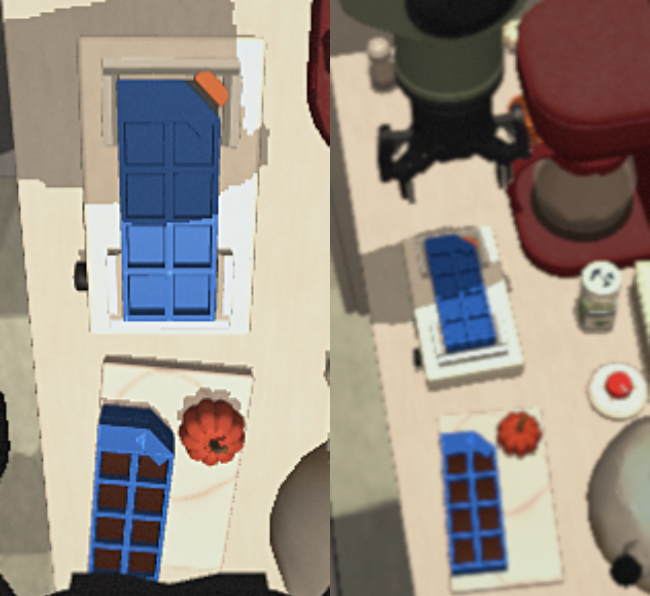

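The picture shows the empty mould seated square in the pocket with its cut corner at the orange key (left crop, 210,88). It measures (430.6, -66.7) mm at the seated height. The filled mould lies flat on the slab beside the standing pumpkin (212,432), and the other things are upright. Handing in.

```bash
python3 -c "
from workcell import bot
print(bot.job_done())"
```

```text
the job is handed in; nothing more can be done
None
```

The filled mould lies flat on the marble slab beside the pumpkin, the empty mould is seated in the shaker's pocket with its cut corner at the orange key, nothing around them was knocked over, and the job was handed in at about 23 s.

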